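# Put the tamper away in the lidded utensil pot

### The job

Take the lid off the steel utensil pot and set it down flat on the bench, knob up. Then lift the wooden tamper out of its drying block and lower it foot first into the pot so that it comes to rest leaning on the rim on the side of the red handle; lean it over and ease it down in the grip rather than dropping it or letting it topple. Leave the pot standing where it is and do not disturb the cans and the carton.

Things in the scene. Friction and masses are not known exactly. Their poses are not given: they have to be found in the camera images.
- crock: Utensil pot: deep round steel cup, loose, about 0.8 kg, 96 mm outside and 90 mm inside diameter, 120 mm tall, floor 4 mm thick. Origin: centre of its underside, z up. One red bar handle on its -x side (at yaw 0 towards the robot; the pot is turned up to 1.2 rad either way), reaching 88 mm from the axis, 31 to 109 mm above the bench, 12 mm thick.
- crock_mouth (a point): Centre of the pot's mouth, on its axis at the height of the rim, 120 mm above the underside; axes as the pot's. Pot and drying block stand 0.3 m or more apart, either one on the left; the bench within 80 mm of the point x 0.44, y 0, nearer to the robot and between them, is always empty.
- lid: The pot's loose steel lid, about 0.16 kg, on the rim at the start: 102 mm disc 5 mm thick, under it an 82 mm plug 6 mm deep that sits inside the rim with 4 mm play all round, on top a black upright round knob, 24 mm diameter, 34 mm tall. Origin: centre of the plug's underside, z up; disc's top 11 mm and knob's top 45 mm above it. On the bench it stands on the plug.
- tamper: Turned wooden stick for pressing food into cans, about 70 g, 220 mm long, upright in the block at the start. Round: foot 22 mm diameter for 35 mm, shank 12 mm up to 150 mm, blue grip 16 mm from 150 to 220 mm. Origin: centre of the foot's underside, z towards the grip. With foot against the far inner wall and shank on the rim it leans about 33 degrees (0.58 rad) from upright.
- tamper_neck (a point): Point on the tamper's axis 135 mm from the foot's end, on the shank just below the grip; about where it meets the pot's rim when it leans.
- tamper_top (a point): Centre of the end of the tamper's grip, 220 mm from the foot's end.
- block: Drying block of dark wood fixed to the bench, 100 x 100 mm and 60 mm tall, with one round hole of 27 mm diameter, 50 mm deep, in the middle of its top, in which the tamper stands (foot's end 10 mm above the bench). Origin: centre of its underside, z up.
- can_green: Bystander: closed can with green label, 75 mm diameter, 110 mm tall. Origin: centre of its underside.
- can_red: Bystander: closed can with red label, 75 mm diameter, 110 mm tall. Origin: centre of its underside.
- carton: Bystander: orange and green carton, 75 x 75 mm, 80 mm tall. Origin: centre of its underside.

How it is judged:
On the way, in this order (a step that is already met when the one before it is completed fails the run):
1. the lid lies flat on the bench, knob up, clear of the pot and let go (height (world z) of lid below 0.012 m and angle between lid's own z axis and vertical below 0.1 rad and horizontal distance between lid and crock above 0.09 m and contact force between the fingers and lid below 0.05 N), for 0.2 s.
2. the tamper is held with its foot clear of the drying block (height (world z) of tamper above 0.07 m and contact force between the fingers and tamper above 0.5 N), for 0.1 s.
At the end, for the whole second after the job is handed in: Tamper foot down in the pot (within 30 mm), leaning 20-43 deg, neck 25 mm or more from the axis towards the handle and within 25 mm sideways; pot upright, within 50 mm of its place; lid flat (6 deg), knob up on the bench, over 90 mm from the pot; all let go and at rest (all of step 1 and z of tamper in the frame of crock between 0 and 0.03 m and horizontal distance between tamper and crock below 0.048 m and angle between tamper's own z axis and vertical between 0.35 and 0.75 rad and x of tamper_neck in the frame of crock below -0.025 m and y of tamper_neck in the frame of crock between -0.025 and 0.025 m and z of tamper_top in the frame of crock above 0.15 m and contact force between tamper and crock above 0.05 N and contact force between the fingers and tamper below 0.05 N and angle between crock's own z axis and vertical below 0.1 rad and height (world z) of crock below 0.01 m and distance of crock from where it was at the start of the episode below 0.05 m and linear speed of each of tamper, lid, crock below 0.02 m/s and angular speed of each of tamper, lid, crock below 0.15 rad/s); the robot touches nothing.
It fails at once if the tamper is dropped or let topple in or near the pot: within 100 mm of the pot's axis, not held, it turns faster than 3 rad/s or moves faster than 0.6 m/s (contact force between the fingers and tamper below 0.05 N and horizontal distance between tamper and crock below 0.1 m and (angular speed of tamper above 3 rad/s or linear speed of tamper above 0.6 m/s)).
It fails at once if the pot is tipped over 30 degrees or pushed more than 70 mm (angle between crock's own z axis and vertical above 0.52 rad or distance of crock from where it was at the start of the episode above 0.07 m).
It fails at once if a can or the carton is moved more than 30 mm or tipped ((distance of can_green from where it was at the start of the episode above 0.03 m or angle between can_green's own z axis and vertical above 0.5 rad) or (distance of can_red from where it was at the start of the episode above 0.03 m or angle between can_red's own z axis and vertical above 0.5 rad) or (distance of carton from where it was at the start of the episode above 0.03 m or angle between carton's own z axis and vertical above 0.5 rad)).
It also fails if it takes over 69 s, if anything falls off the work surface, if the arm or the gripper's body presses on something with over 40 N, if the wrist force passes 120 N, or if a joint passes its speed limit or range.

### The arm

A 6-joint arm with a two-finger parallel gripper is mounted at the origin on the work surface. World frame = base frame: x ahead of the robot, y to its left, z up, the work surface at z = 0. Lengths are in m, angles in rad, forces in N, time in s.
With the tool pointing down it reaches from about 0.225 to 0.725 m from the base axis. Payload 3.1 kg.
Tool frame: the origin (TCP) lies at the very end of the fingers, on their centre line; the grasp point (between the pads) lies 19 mm behind it; z points along the fingers, y is the line along which they close (so a half turn about z gives the same grasp; the last joint's range is limited). The gripper opens to 85 mm and grips with 20 to 120 N. Pads are 22 mm wide; open, the fingers measure 114 mm over their backs; the gripper's body (76 mm by 85 mm) begins 54 mm behind the grasp point. The pads swing forward as they close: fully open they stand 13 mm farther back than shut.
Start: joints at [1.196, 0.048, 0.099, 1.622, 0, 1.443], TCP at [0.128, 0.509, 0.231] pointing down, gripper open.
Joint ranges: [-2.91, 2.91], [-0.99, 1.94], [-1.21, 1.42], [-2.12, 2.29], [-1.49, 1.47], [-3.14, 3.14]. Speed limits (rad/s): [2.79, 2.79, 3.14, 3.14, 3.14, 3.14].

### API

Orientations are given as a unit quaternion [x, y, z, w].
In Python, from cell import robot gives the robot as it stands.
- The arm moves only by the tool move_arm, never from a script. Its argument "commands" is a list of rows, each an object of numbers: "dx", "dy", "dz": the shift along the tool's x, y, z in m; "wx", "wy", "wz": the turn, a rotation vector about the tool's x, y, z in rad; "grip": the finger opening in m, from 0 to 0.0854. A call has 1 to 12 rows; each row is the pose to reach, as a shift and turn from the pose commanded when the call began, along the tool's axes at that moment; what a row does not reach only later rows make up. A row lasts 1/8 s, in which the tool goes at most 62.5 mm and 10.7 degrees, less where a joint would pass 70% of its speed; a pose out of reach is approached as far as the arm can. A call with a gripper value outside its range is refused whole. The fingers move at their own pace and stop on an object; "grip_force" is the grip in N (left out, the last holds). Time passes only in rows, so rows that repeat a pose let the fingers close. It gives the time, the measured TCP pose, the force, the opening and the grip force at its end, in the units of the state.
- robot.sense(): the state, without advancing time (a new reading comes with each control period).
- robot.grab_frame(name): name is "scene" or "top" or "wrist"; returns (picture, depth): 400x640x3 uint8, red, green, blue; 400x640 float32, m along the optical axis (not along the pixel's ray), 0 where there is no reading.
- robot.camera_info(name): a dict with "K" (3x3 intrinsics, pixels), "cam_to_world" (4x4, takes a point from camera to world coordinates); the wrist camera has in their place "tool_from_camera" (4x4, takes a point from camera to tool coordinates, whose origin is the TCP and whose axes are the flange's). Camera axes: x right, y down, z forward; pixel columns grow to the right and rows downward; lengths in m; the calibration is good to about 2 mm. A picture is of the moment at which its call begins: read the wrist's pose just before it. camera_info takes no time and is no camera call.
- robot.sign_off(): hands the job in; it is judged then, once.
The state is a dict: "clock": time; "joint_pos": joint angles; "qd": joint speeds; "effort": joint torques, N m; "tool_pos": TCP position; "ee_rot": TCP orientation; "contact_force": force on the tool from outside, world axes, zero at the start; "moment": the same for the moment, N m; "finger_gap": finger opening in m; "grasp_force": force on a finger pad.
Only numpy, scipy, OpenCV 4.12 (cv2) and the standard library are available. Lean on these libraries where they do the work, as an engineer would, in place of code of your own. Each camera call takes 0.05 s, during which the arm holds its last target. There are 200 camera calls.

## Working session

There is one attempt and no reset: what is moved stays moved. The work goes in short steps, Python scripts to look and compute and a tool call to move; the robot and the scene stay as the last step left them, time stands still between calls to the robot, and variables do not carry over. Pictures are saved under pics/ and viewed, at most 12 in all, crops included, and the job is handed in when it is done.

Besides the shell and the picture viewer there is one more tool, called by a JSON object that holds its "fn" and its "kwargs". move_arm: Moves the arm, as the interface text tells. Its arguments: {"type":"object","properties":{"commands":{"type":"array"},"grip_force":{"type":"number"}},"required":["commands"]}

```bash
mkdir -p pics; cat > h.py <<'E'
import numpy as np, cv2
from cell import robot
from scipy.spatial.transform import Rotation as R
def look(name,fn=None):
    s=robot.sense(); im,d=robot.grab_frame(name); ci=robot.camera_info(name)
    if name=='wrist':
        T=np.eye(4);T[:3,:3]=R.from_quat(s['ee_rot']).as_matrix();T[:3,3]=s['tool_pos'];T=T@np.array(ci['tool_from_camera'])
    else: T=np.array(ci['cam_to_world'])
    K=np.array(ci['K'])
    v,u=np.mgrid[:400,:640]
    P=np.stack([(u-K[0,2])/K[0,0]*d,(v-K[1,2])/K[1,1]*d,d,np.ones_like(d)],-1)@T.T
    if fn: cv2.imwrite('pics/'+fn,im[...,::-1])
    return im,d,P[...,:3],T,K
E
python3 - <<'E'
from h import *
a=look('top','t1.png'); b=look('scene','s1.png')
np.savez('f.npz',tp=a[2],sp=b[2],ti=a[0],si=b[0],td=a[1],sd=b[1])
print(a[3],b[3]); s=robot.sense(); print(s['tool_pos'],R.from_quat(s['ee_rot']).as_matrix(),s['clock'])
print(robot.camera_info('wrist'))
E
```

```text
[[-0.01240022 -0.99574767  0.09128421  0.59253373]
 [-0.99992053  0.01255587  0.00113096  0.09890273]
 [-0.0022723  -0.09126293 -0.99582424  1.10312125]
 [ 0.          0.          0.          1.        ]] [[ 0.07013672  0.74887384 -0.65899075  1.34166491]
 [ 0.99744316 -0.06172835  0.03601059  0.09701739]
 [-0.01371102 -0.65983148 -0.75128851  0.92284978]
 [ 0.          0.          0.          1.        ]]
[0.12807958 0.50858735 0.23022885] [[-9.69705623e-01  2.44275372e-01 -7.39687085e-04]
 [ 2.44276375e-01  9.69703682e-01 -1.95507635e-03]
 [ 2.39700285e-04 -2.07653661e-03 -9.99997815e-01]] 0.1
{'K': array([[321.60702414,   0.        , 315.75503777],
       [  0.        , 321.60702414, 205.96994564],
       [  0.        ,   0.        ,   1.        ]]), 'tool_from_camera': array([[ 3.87344776e-04, -9.52552281e-01, -3.04374773e-01,
         7.88470568e-02],
       [ 9.99999871e-01,  4.69086323e-04, -1.95431839e-04,
        -2.48756954e-04],
       [ 3.28937087e-04, -3.04374658e-01,  9.52552340e-01,
        -1.42129221e-01],
       [ 0.00000000e+00,  0.00000000e+00,  0.00000000e+00,
         1.00000000e+00]])}
```

View pics/t1.png

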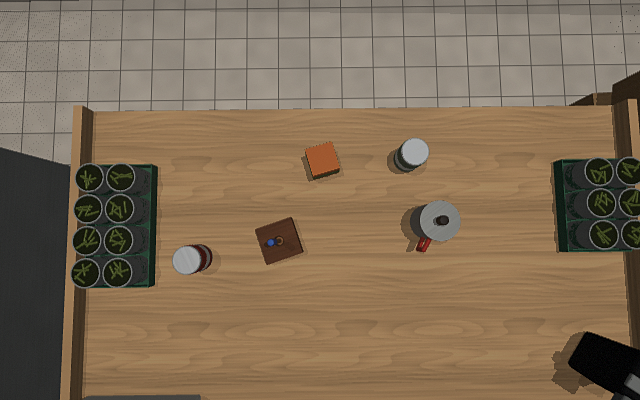

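View pics/s1.png

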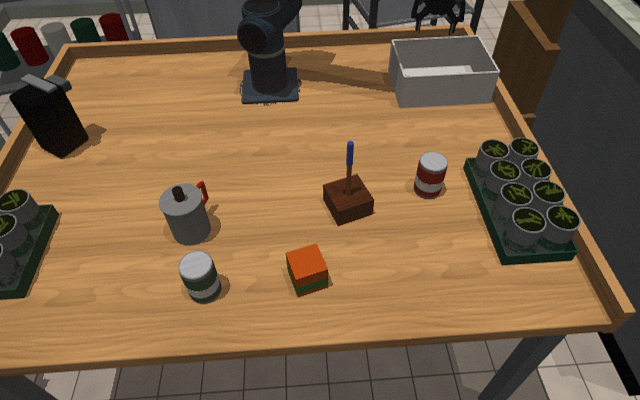

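The top view shows the pot with lid at about (438,218), its red handle at (423,245), the block with tamper at (279,241), the red can at (190,258), the green can at (412,154) and the carton at (322,160). The black box at lower right is a fixture, not the arm. The scene view agrees with this.

```bash
python3 - <<'E'
import numpy as np,cv2
f=np.load('f.npz')
for n,i,p in(('top',f['ti'],f['tp']),('scene',f['si'],f['sp'])):
    hsv=cv2.cvtColor(i,cv2.COLOR_RGB2HSV);x,y,z=p[...,0],p[...,1],p[...,2]
    print(n)
    def rep(l,m):
        q=p[m]
        if len(q)>3: print(l,len(q),q.mean(0).round(4),'mid',((np.percentile(q,2,0)+np.percentile(q,98,0))/2).round(4),'ext',np.ptp(q,axis=0).round(3))
    wk=(x>.2)&(x<.9)&(abs(y)<.45)
    pot=wk&(y<-.05)&(y>-.28)&(x<.63)
    rep('knob',pot&(z>.142)&(z<.19))
    rep('lidtop',pot&(z>.115)&(z<.14))
    red=((hsv[...,0]<8)|(hsv[...,0]>172))&(hsv[...,1]>150)
    rep('handle',pot&red&(z>.02)&(z<.118))
    b=wk&(x<.62)&(y>0.07)&(y<.27)
    blue=(hsv[...,0]>100)&(hsv[...,0]<130)&(hsv[...,1]>130)
    rep('grip',b&blue); rep('griptop',b&blue&(z>.222))
    rep('blocktop',b&(z>.054)&(z<.066))
    rep('redcan',wk&(y>.25)&(z>.1)&(z<.12)); 
    rep('greencan',wk&(y<-.02)&(x>.62)&(z>.1)&(z<.12)); rep('carton',wk&(x>.6)&(y>-.02)&(z>.07)&(z<.09))
E
```

```text
top
knob 88 [ 0.6196 -0.1955  0.1565] mid [ 0.6194 -0.1969  0.1528] ext [0.02  0.022 0.02 ]
lidtop 740 [ 0.6018 -0.1968  0.1244] mid [ 0.6008 -0.1978  0.1246] ext [0.059 0.102 0.021]
handle 132 [ 0.5597 -0.1655  0.0786] mid [ 0.56   -0.1655  0.074 ] ext [0.035 0.025 0.07 ]
grip 40 [0.574  0.2066 0.2493] mid [0.5749 0.1976 0.3039] ext [0.026 0.118 0.924]
griptop 38 [0.5741 0.2068 0.2528] mid [0.5752 0.1961 0.343 ] ext [0.026 0.118 0.877]
blocktop 1248 [0.571  0.2103 0.0597] mid [0.5687 0.2097 0.0597] ext [0.107 0.121 0.011]
redcan 524 [0.5299 0.4264 0.1097] mid [0.5302 0.425  0.1077] ext [0.073 0.05  0.016]
greencan 653 [ 0.7949 -0.1444  0.1096] mid [ 0.7963 -0.1443  0.1079] ext [0.213 0.071 0.015]
carton 808 [0.7878 0.0925 0.0798] mid [0.7877 0.0924 0.0795] ext [0.089 0.089 0.014]
scene
knob 92 [ 0.6224 -0.1973  0.1561] mid [ 0.6202 -0.1983  0.1526] ext [0.021 0.023 0.021]
lidtop 544 [ 0.6056 -0.1968  0.1266] mid [ 0.6003 -0.1991  0.1287] ext [0.063 0.101 0.018]
handle 103 [ 0.5537 -0.1617  0.0762] mid [ 0.5557 -0.1627  0.075 ] ext [0.068 0.019 0.071]
grip 93 [0.5784 0.2091 0.2055] mid [0.5766 0.2094 0.1996] ext [0.015 0.012 0.066]
griptop 27 [0.5767 0.2089 0.2286] mid [0.5752 0.209  0.2271] ext [0.014 0.01  0.009]
blocktop 1004 [0.5742 0.2096 0.0611] mid [0.5689 0.209  0.0602] ext [0.109 0.122 0.012]
redcan 411 [0.5341 0.4259 0.1106] mid [0.5298 0.4244 0.1081] ext [0.076 0.052 0.015]
greencan 1074 [ 0.7745 -0.1527  0.1104] mid [ 0.7357 -0.1661  0.1083] ext [0.213 0.128 0.019]
carton 1056 [0.7914 0.0914 0.0807] mid [0.7899 0.0915 0.078 ] ext [0.092 0.09  0.016]
```

{"fn": "move_arm", "kwargs": {"commands": [{"dz":-0.05},{"dx":-0.649,"dy":-0.565,"dz":-0.05,"wz":0.25},{"dx":-0.649,"dy":-0.565,"dz":-0.05,"wz":0.25},{"dx":-0.649,"dy":-0.565,"dz":-0.05,"wz":0.25},{"dx":-0.649,"dy":-0.565,"dz":-0.05,"wz":0.25},{"dx":-0.649,"dy":-0.565,"dz":-0.05,"wz":0.25},{"dx":-0.649,"dy":-0.565,"dz":-0.05,"wz":0.25},{"dx":-0.649,"dy":-0.565,"dz":-0.05,"wz":0.25},{"dx":-0.649,"dy":-0.565,"dz":-0.05,"wz":0.25},{"dx":-0.649,"dy":-0.565,"dz":-0.05,"wz":0.25},{"dx":-0.649,"dy":-0.565,"dz":-0.05,"wz":0.25},{"dx":-0.649,"dy":-0.565,"dz":-0.05,"wz":0.25}]}}

```text
invalid input at $.commands[0]: expected keys dx, dy, dz, wx, wy, wz, grip
```

{"fn": "move_arm", "kwargs": {"commands": [{"dx":0,"dy":0,"dz":-0.05,"wx":0,"wy":0,"wz":0,"grip":0.085},{"dx":-0.649,"dy":-0.565,"dz":-0.05,"wx":0,"wy":0,"wz":0.25,"grip":0.085},{"dx":-0.649,"dy":-0.565,"dz":-0.05,"wx":0,"wy":0,"wz":0.25,"grip":0.085},{"dx":-0.649,"dy":-0.565,"dz":-0.05,"wx":0,"wy":0,"wz":0.25,"grip":0.085},{"dx":-0.649,"dy":-0.565,"dz":-0.05,"wx":0,"wy":0,"wz":0.25,"grip":0.085},{"dx":-0.649,"dy":-0.565,"dz":-0.05,"wx":0,"wy":0,"wz":0.25,"grip":0.085},{"dx":-0.649,"dy":-0.565,"dz":-0.05,"wx":0,"wy":0,"wz":0.25,"grip":0.085},{"dx":-0.649,"dy":-0.565,"dz":-0.05,"wx":0,"wy":0,"wz":0.25,"grip":0.085},{"dx":-0.649,"dy":-0.565,"dz":-0.05,"wx":0,"wy":0,"wz":0.25,"grip":0.085},{"dx":-0.649,"dy":-0.565,"dz":-0.05,"wx":0,"wy":0,"wz":0.25,"grip":0.085},{"dx":-0.649,"dy":-0.565,"dz":-0.05,"wx":0,"wy":0,"wz":0.25,"grip":0.085},{"dx":-0.649,"dy":-0.565,"dz":-0.05,"wx":0,"wy":0,"wz":0.25,"grip":0.085}]}}

```text
clock: 1.6
tool_pos: [0.5215, -0.0572, 0.2808]
ee_rot: [0.246, 0.969, 0.0, -0.0]
contact_force: [0.2, 0.6, -0.0]
finger_gap: 0.0851
grasp_force: 0.0
```

```bash
cat >> h.py <<'E'
def go(pos,yaw=None,tilt=0.):
    """tool-frame shift and turn to a world pose: tool x heads along yaw, tool leaned by tilt towards yaw"""
    s=robot.sense(); R0=R.from_quat(s['ee_rot'])
    d=R0.inv().apply(np.array(pos)-s['tool_pos']); w=np.zeros(3)
    if yaw is not None:
        c,n=np.cos(yaw),np.sin(yaw); z=np.array([-np.sin(tilt)*c,-np.sin(tilt)*n,-np.cos(tilt)]); y=np.array([n,-c,0])
        w=(R0.inv()*R.from_matrix(np.stack([np.cross(y,z),y,z],1))).as_rotvec()
    print('d',d.round(4),'w',w.round(4))
E
python3 -c "
from h import *
go([.62,-.197,.26],2.64)"
```

```text
d [-0.1533 -0.0759  0.0207] w [ 0.0002 -0.0006  0.0043]
```

{"fn": "move_arm", "kwargs": {"commands": [{"dx":-0.153,"dy":-0.076,"dz":0.02,"wx":0,"wy":0,"wz":0.004,"grip":0.085},{"dx":-0.153,"dy":-0.076,"dz":0.02,"wx":0,"wy":0,"wz":0.004,"grip":0.085},{"dx":-0.153,"dy":-0.076,"dz":0.02,"wx":0,"wy":0,"wz":0.004,"grip":0.085},{"dx":-0.153,"dy":-0.076,"dz":0.02,"wx":0,"wy":0,"wz":0.004,"grip":0.085},{"dx":-0.153,"dy":-0.076,"dz":0.02,"wx":0,"wy":0,"wz":0.004,"grip":0.085}]}}

```text
clock: 2.22
tool_pos: [0.6186, -0.1947, 0.2605]
ee_rot: [0.248, 0.969, 0.0, -0.001]
contact_force: [0.4, 0.1, -0.2]
finger_gap: 0.085
grasp_force: 0.0
```

```bash
python3 - <<'E'
from h import *
im,d,p,T,K=look('wrist','w1.png')
x,y,z=p[...,0],p[...,1],p[...,2]
near=np.hypot(x-.62,y+.197)<.12
hsv=cv2.cvtColor(im,cv2.COLOR_RGB2HSV)
def circ(m):
    q=p[m]; (c,r)=cv2.minEnclosingCircle(q[:,:2].astype(np.float32)); return len(q),q.mean(0).round(4),np.round(c,4),round(r,4)
print('knob',circ(near&(z>.155)&(z<.17)))
print('disc',circ(near&(z>.121)&(z<.130)))
red=((hsv[...,0]<8)|(hsv[...,0]>172))&(hsv[...,1]>150)
q=p[near&red&(z>.09)&(z<.12)]; print(len(q),q.mean(0), np.percentile(q,[2,98],0))
c=(np.hypot(x-.75,y+.145)<.07)&(z>.1)&(z<.12);print('green',c.sum(),p[c].mean(0) if c.any() else 0)
s=robot.sense();print(s['tool_pos'],s['finger_gap'])
E
```

```text
knob (622, array([ 0.6176, -0.1984,  0.1581]), array([ 0.6178, -0.1986]), 0.012)
disc (8736, array([ 0.6156, -0.1974,  0.1244]), array([ 0.6183, -0.1989]), 0.051)
535 [ 0.55793761 -0.16784827  0.10439466] [[ 0.54190515 -0.17867596  0.09968064]
 [ 0.57427787 -0.15753068  0.10818179]]
green 522 [ 0.78751597 -0.15903086  0.10834962]
[ 0.61868978 -0.19423914  0.26159752] 0.08488876943704665
```

View pics/w1.png

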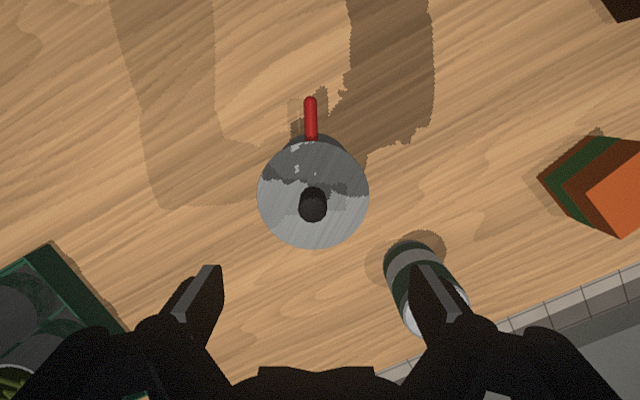

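The wrist view shows the lid disc centred near (313,195), the knob at (313,205) and the red handle pointing straight up in the picture at (310,118). The tool is therefore aligned with the handle.

```bash
python3 -c "
from h import *
go([.618,-.1985,.132],2.65)"
```

```text
d [-0.0015 -0.0041  0.1296] w [ 0.0003 -0.0005 -0.0086]
```

{"fn": "move_arm", "kwargs": {"commands": [{"dx":-0.0015,"dy":-0.004,"dz":0.05,"wx":0,"wy":0,"wz":-0.009,"grip":0.085},{"dx":-0.0015,"dy":-0.004,"dz":0.09,"wx":0,"wy":0,"wz":-0.009,"grip":0.085},{"dx":-0.0015,"dy":-0.004,"dz":0.115,"wx":0,"wy":0,"wz":-0.009,"grip":0.085},{"dx":-0.0015,"dy":-0.004,"dz":0.13,"wx":0,"wy":0,"wz":-0.009,"grip":0.085},{"dx":-0.0015,"dy":-0.004,"dz":0.13,"wx":0,"wy":0,"wz":-0.009,"grip":0.085},{"dx":-0.0015,"dy":-0.004,"dz":0.13,"wx":0,"wy":0,"wz":-0.009,"grip":0.015},{"dx":-0.0015,"dy":-0.004,"dz":0.13,"wx":0,"wy":0,"wz":-0.009,"grip":0.015},{"dx":-0.0015,"dy":-0.004,"dz":0.13,"wx":0,"wy":0,"wz":-0.009,"grip":0.015},{"dx":-0.0015,"dy":-0.004,"dz":0.13,"wx":0,"wy":0,"wz":-0.009,"grip":0.015},{"dx":-0.0015,"dy":-0.004,"dz":0.13,"wx":0,"wy":0,"wz":-0.009,"grip":0.015},{"dx":-0.0015,"dy":-0.004,"dz":0.13,"wx":0,"wy":0,"wz":-0.009,"grip":0.015}], "grip_force": 60}}

```text
clock: 3.65
tool_pos: [0.6193, -0.1993, 0.1324]
ee_rot: [0.243, 0.97, 0.0, 0.001]
contact_force: [1.8, 1.9, 4.7]
finger_gap: 0.0224
grasp_force: 59.1
```

{"fn": "move_arm", "kwargs": {"commands": [{"dx":0,"dy":0,"dz":-0.02,"wx":0,"wy":0,"wz":0,"grip":0.015},{"dx":0,"dy":0,"dz":-0.04,"wx":0,"wy":0,"wz":0,"grip":0.015},{"dx":0,"dy":0,"dz":-0.08,"wx":0,"wy":0,"wz":0,"grip":0.015},{"dx":0,"dy":0,"dz":-0.08,"wx":0,"wy":0,"wz":0,"grip":0.015}]}}

```text
clock: 4.15
tool_pos: [0.6196, -0.2003, 0.2142]
ee_rot: [0.244, 0.97, -0.001, 0.002]
contact_force: [-0.4, -0.3, -2.0]
finger_gap: 0.0223
grasp_force: 58.9
```

```bash
python3 -c "
from h import *
print(robot.sense()['finger_gap'],robot.sense()['tool_pos'])
go([.44,0,.21],2.65)"
```

```text
0.022345792887600635 [ 0.61957735 -0.20029639  0.21424856]
d [0.2529 0.0917 0.0029] w [-0.0005  0.0051 -0.0005]
```

{"fn": "move_arm", "kwargs": {"commands": [{"dx":0.253,"dy":0.092,"dz":0,"wx":0,"wy":0.005,"wz":0,"grip":0.015},{"dx":0.253,"dy":0.092,"dz":0,"wx":0,"wy":0.005,"wz":0,"grip":0.015},{"dx":0.253,"dy":0.092,"dz":0,"wx":0,"wy":0.005,"wz":0,"grip":0.015},{"dx":0.253,"dy":0.092,"dz":0,"wx":0,"wy":0.005,"wz":0,"grip":0.015},{"dx":0.253,"dy":0.092,"dz":0,"wx":0,"wy":0.005,"wz":0,"grip":0.015},{"dx":0.253,"dy":0.092,"dz":0.05,"wx":0,"wy":0.005,"wz":0,"grip":0.015},{"dx":0.253,"dy":0.092,"dz":0.1,"wx":0,"wy":0.005,"wz":0,"grip":0.015},{"dx":0.253,"dy":0.092,"dz":0.14,"wx":0,"wy":0.005,"wz":0,"grip":0.015},{"dx":0.253,"dy":0.092,"dz":0.17,"wx":0,"wy":0.005,"wz":0,"grip":0.015},{"dx":0.253,"dy":0.092,"dz":0.185,"wx":0,"wy":0.005,"wz":0,"grip":0.015},{"dx":0.253,"dy":0.092,"dz":0.19,"wx":0,"wy":0.005,"wz":0,"grip":0.015},{"dx":0.253,"dy":0.092,"dz":0.19,"wx":0,"wy":0.005,"wz":0,"grip":0.015}]}}

```text
clock: 5.65
tool_pos: [0.4395, 0.001, 0.0218]
ee_rot: [0.244, 0.97, 0.001, -0.002]
contact_force: [-0.1, -0.4, -2.0]
finger_gap: 0.0222
grasp_force: 59.0
```

{"fn": "move_arm", "kwargs": {"commands": [{"dx":0,"dy":0,"dz":0.002,"wx":0,"wy":0,"wz":0,"grip":0.015},{"dx":0,"dy":0,"dz":0.0035,"wx":0,"wy":0,"wz":0,"grip":0.015},{"dx":0,"dy":0,"dz":0.0035,"wx":0,"wy":0,"wz":0,"grip":0.015}], "grip_force": 20}}

```text
clock: 6.02
tool_pos: [0.4395, 0.0012, 0.0184]
ee_rot: [0.243, 0.97, 0.001, -0.002]
contact_force: [0.1, -0.2, -0.4]
finger_gap: 0.0223
grasp_force: 59.0
```

{"fn": "move_arm", "kwargs": {"commands": [{"dx":0,"dy":0,"dz":0,"wx":0,"wy":0,"wz":0,"grip":0.05},{"dx":0,"dy":0,"dz":0,"wx":0,"wy":0,"wz":0,"grip":0.05},{"dx":0,"dy":0,"dz":0,"wx":0,"wy":0,"wz":0,"grip":0.05},{"dx":0,"dy":0,"dz":0,"wx":0,"wy":0,"wz":0,"grip":0.05},{"dx":0,"dy":0,"dz":-0.05,"wx":0,"wy":0,"wz":0,"grip":0.05},{"dx":0,"dy":0,"dz":-0.11,"wx":0,"wy":0,"wz":0,"grip":0.05},{"dx":0,"dy":0,"dz":-0.17,"wx":0,"wy":0,"wz":0,"grip":0.05},{"dx":0,"dy":0,"dz":-0.23,"wx":0,"wy":0,"wz":0,"grip":0.05},{"dx":0,"dy":0,"dz":-0.28,"wx":0,"wy":0,"wz":0,"grip":0.05},{"dx":0,"dy":0,"dz":-0.28,"wx":0,"wy":0,"wz":0,"grip":0.05}], "grip_force": 60}}

```text
clock: 7.28
tool_pos: [0.4423, 0.0003, 0.303]
ee_rot: [0.243, 0.97, 0.001, 0.002]
contact_force: [0.2, 0.1, -0.6]
finger_gap: 0.05
grasp_force: 0.0
```

```bash
python3 - <<'E'
from h import *
im,d,p,T,K=look('top'); im2,d2,p2,_,_=look('scene','s2.png')
cv2.imwrite('pics/t2.png',cv2.resize(im[170:290,230:490],None,fx=3,fy=3)[...,::-1])
for p in(p,p2):
    x,y,z=p[...,0],p[...,1],p[...,2]
    rim=(np.hypot(x-.618,y+.1985)<.062)&(z>.115)&(z<.125); print('rim',rim.sum(),cv2.minEnclosingCircle(p[rim][:,:2].astype(np.float32)))
    lid=(np.hypot(x-.44,y)<.06)&(z>.006)&(z<.016); print('lid',lid.sum(),p[lid].mean(0),cv2.minEnclosingCircle(p[lid][:,:2].astype(np.float32)))
go([.575,.209,.33],2.65); 
E
```

```text
rim 168 ((0.6199207305908203, -0.1979532092809677), 0.04865693673491478)
lid 780 [0.45042336 0.00117938 0.01042127] ((0.4405747950077057, 0.0020444355905056), 0.05102074518799782)
rim 241 ((0.618442714214325, -0.1991221010684967), 0.05040403828024864)
lid 621 [0.44499134 0.00117442 0.01214467] ((0.4387661814689636, 0.0037455931305885315), 0.05456312373280525)
d [-0.0199  0.2473 -0.0318] w [ 0.0005 -0.0037 -0.0003]
```

View pics/t2.png

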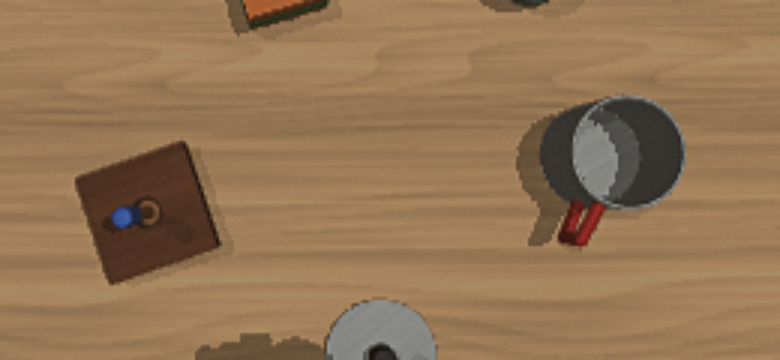

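The enlarged crop of the top view shows the lid flat on the bench at (380,345) and the pot open and upright with its mouth at (628,152). The tamper still stands in the block, with its blue end at (122,216).

{"fn": "move_arm", "kwargs": {"commands": [{"dx":-0.02,"dy":0.247,"dz":-0.03,"wx":0,"wy":-0.004,"wz":0,"grip":0.06},{"dx":-0.02,"dy":0.247,"dz":-0.03,"wx":0,"wy":-0.004,"wz":0,"grip":0.06},{"dx":-0.02,"dy":0.247,"dz":-0.03,"wx":0,"wy":-0.004,"wz":0,"grip":0.06},{"dx":-0.02,"dy":0.247,"dz":-0.03,"wx":0,"wy":-0.004,"wz":0,"grip":0.06},{"dx":-0.02,"dy":0.247,"dz":-0.03,"wx":0,"wy":-0.004,"wz":0,"grip":0.06},{"dx":-0.02,"dy":0.247,"dz":-0.03,"wx":0,"wy":-0.004,"wz":0,"grip":0.06}]}}

```text
clock: 8.12
tool_pos: [0.5738, 0.2087, 0.3251]
ee_rot: [0.243, 0.97, -0.001, -0.003]
contact_force: [0.5, -0.5, 0.6]
finger_gap: 0.0599
grasp_force: 0.0
```

```bash
python3 - <<'E'
from h import *
im,d,p,T,K=look('wrist','w2.png')
x,y,z=p[...,0],p[...,1],p[...,2]
hsv=cv2.cvtColor(im,cv2.COLOR_RGB2HSV)
blue=(hsv[...,0]>100)&(hsv[...,0]<130)&(hsv[...,1]>130)&(np.hypot(x-.575,y-.209)<.04)
for a,b in((.16,.18),(.18,.2),(.2,.225),(.227,.24)):
    q=p[blue&(z>a)&(z<b)]
    if len(q): print(a,b,len(q),q.mean(0).round(4),np.percentile(q,[3,97],0).round(4))
s=robot.sense();print(s['tool_pos'])
go([.575,.209,.189],2.65)
E
```

```text
0.16 0.18 13 [0.5662 0.2139 0.1736] [[0.564  0.2083 0.1691]
 [0.5709 0.2173 0.1783]]
0.18 0.2 19 [0.5668 0.2129 0.188 ] [[0.5639 0.2064 0.181 ]
 [0.5711 0.2174 0.1989]]
0.2 0.225 18 [0.5672 0.2129 0.2112] [[0.5639 0.206  0.203 ]
 [0.5721 0.2175 0.2223]]
0.227 0.24 215 [0.5721 0.2091 0.2292] [[0.5657 0.2035 0.2279]
 [0.5779 0.2149 0.2307]]
[0.57364187 0.2080738  0.32659484]
d [-0.0012  0.0018  0.1376] w [-0.0022 -0.0028 -0.0006]
```

View pics/w2.png

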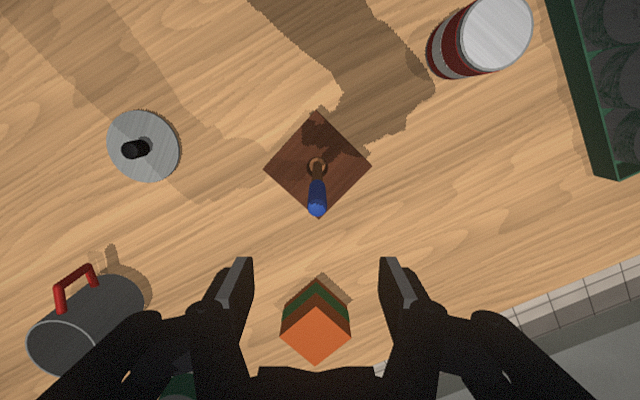

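The wrist view shows the tamper's blue end at (317,208), upright in the block and midway between the fingers, with clear space around it.

{"fn": "move_arm", "kwargs": {"commands": [{"dx":0.0015,"dy":0.0005,"dz":0.05,"wx":0,"wy":-0.003,"wz":0,"grip":0.06},{"dx":0.0015,"dy":0.0005,"dz":0.09,"wx":0,"wy":-0.003,"wz":0,"grip":0.06},{"dx":0.0015,"dy":0.0005,"dz":0.12,"wx":0,"wy":-0.003,"wz":0,"grip":0.06},{"dx":0.0015,"dy":0.0005,"dz":0.137,"wx":0,"wy":-0.003,"wz":0,"grip":0.06},{"dx":0.0015,"dy":0.0005,"dz":0.137,"wx":0,"wy":-0.003,"wz":0,"grip":0.06},{"dx":0.0015,"dy":0.0005,"dz":0.137,"wx":0,"wy":-0.003,"wz":0,"grip":0.008},{"dx":0.0015,"dy":0.0005,"dz":0.137,"wx":0,"wy":-0.003,"wz":0,"grip":0.008},{"dx":0.0015,"dy":0.0005,"dz":0.137,"wx":0,"wy":-0.003,"wz":0,"grip":0.008},{"dx":0.0015,"dy":0.0005,"dz":0.137,"wx":0,"wy":-0.003,"wz":0,"grip":0.008},{"dx":0.0015,"dy":0.0005,"dz":0.137,"wx":0,"wy":-0.003,"wz":0,"grip":0.008},{"dx":0.0015,"dy":0.0005,"dz":0.137,"wx":0,"wy":-0.003,"wz":0,"grip":0.008}], "grip_force": 60}}

```text
clock: 9.55
tool_pos: [0.5742, 0.2102, 0.1926]
ee_rot: [0.243, 0.97, 0.0, 0.002]
contact_force: [-0.2, -1.3, 5.4]
finger_gap: 0.0142
grasp_force: 58.7
```

{"fn": "move_arm", "kwargs": {"commands": [{"dx":0,"dy":0,"dz":-0.03,"wx":0,"wy":0,"wz":0,"grip":0.008},{"dx":0,"dy":0,"dz":-0.06,"wx":0,"wy":0,"wz":0,"grip":0.008},{"dx":0,"dy":0,"dz":-0.1,"wx":0,"wy":0,"wz":0,"grip":0.008},{"dx":0,"dy":0,"dz":-0.15,"wx":0,"wy":0,"wz":0,"grip":0.008},{"dx":0,"dy":0,"dz":-0.165,"wx":0,"wy":0,"wz":0,"grip":0.008},{"dx":0,"dy":0,"dz":-0.165,"wx":0,"wy":0,"wz":0,"grip":0.008}]}}

```text
clock: 10.3
tool_pos: [0.5738, 0.2106, 0.3569]
ee_rot: [0.243, 0.97, 0.001, 0.002]
contact_force: [0.3, 0.4, -1.1]
finger_gap: 0.0144
grasp_force: 58.7
```

```bash
python3 - <<'E'
from h import *
u=np.array([np.cos(2.65),np.sin(2.65)]); c=np.array([.619,-.198])
print(robot.sense()['tool_pos'],robot.sense()['finger_gap'])
go([*(c-.02*u),.357],2.65)
look('scene','s3.png')
E
```

```text
[0.57376031 0.21055133 0.35690347] 0.014377491463767576
d [-2.527e-01 -3.388e-01  2.000e-04] w [ 0.0021  0.004  -0.    ]
```

View pics/s3.png

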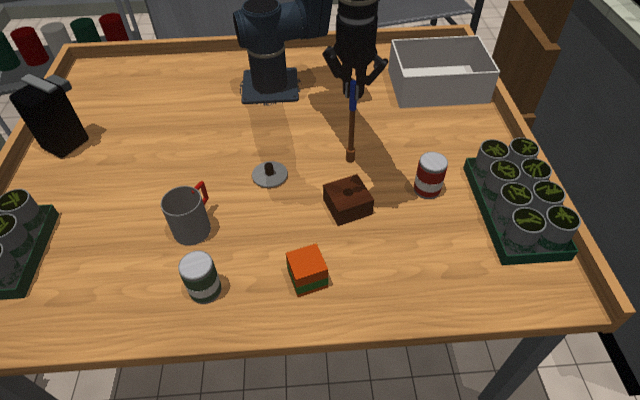

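The scene view shows the tamper hanging straight down in the gripper, foot at (350,158), clear of the block. The lid lies flat at (270,175) and the pot stands undisturbed at (187,215).

{"fn": "move_arm", "kwargs": {"commands": [{"dx":-0.04,"dy":-0.053,"dz":0,"wx":0.002,"wy":0.004,"wz":0,"grip":0.008},{"dx":-0.08,"dy":-0.107,"dz":0,"wx":0.002,"wy":0.004,"wz":0,"grip":0.008},{"dx":-0.12,"dy":-0.16,"dz":0,"wx":0.002,"wy":0.004,"wz":0,"grip":0.008},{"dx":-0.16,"dy":-0.214,"dz":0,"wx":0.002,"wy":0.004,"wz":0,"grip":0.008},{"dx":-0.2,"dy":-0.268,"dz":0,"wx":0.002,"wy":0.004,"wz":0,"grip":0.008},{"dx":-0.23,"dy":-0.308,"dz":0,"wx":0.002,"wy":0.004,"wz":0,"grip":0.008},{"dx":-0.253,"dy":-0.339,"dz":0,"wx":0.002,"wy":0.004,"wz":0,"grip":0.008},{"dx":-0.253,"dy":-0.339,"dz":0,"wx":0.002,"wy":0.004,"wz":0,"grip":0.008},{"dx":-0.253,"dy":-0.339,"dz":0,"wx":0.002,"wy":0.004,"wz":0,"grip":0.008}]}}

```text
clock: 11.48
tool_pos: [0.6357, -0.2079, 0.354]
ee_rot: [0.244, 0.97, -0.0, -0.003]
contact_force: [0.6, -0.6, -1.6]
finger_gap: 0.0143
grasp_force: 58.8
```

```bash
python3 - <<'E'
from h import *
T0=robot.sense()['tool_pos']
u=np.array([np.cos(2.65),np.sin(2.65)]); c=np.array([.619,-.198])
im,d,p,T,K=look('wrist','w3.png')
x,y,z=p[...,0],p[...,1],p[...,2]
r=(np.hypot(x-.619,y+.198)<.06)&(z>.112)&(z<.125)
print(T0,'rim',r.sum(),cv2.minEnclosingCircle(p[r][:,:2].astype(np.float32)))
hsv=cv2.cvtColor(im,cv2.COLOR_RGB2HSV)
red=((hsv[...,0]<8)|(hsv[...,0]>172))&(hsv[...,1]>150)&(z>.09)&(z<.12)&(np.hypot(x-.619,y+.198)<.12)
q=p[red];print('handle',len(q),q.mean(0), 'ang',np.arctan2(*(q.mean(0)[:2]-c)[::-1]))
for s,i in(('scene',0),('top',0)):
    im,d,p,T,K=look(s); x,y,z=p[...,0],p[...,1],p[...,2]
    for a,b in((.16,.2),(.21,.235),(.25,.3),(.31,.33)):
        t=(np.hypot(x-T0[0],y-T0[1])<.035)&(z>a)&(z<b)
        if t.any(): print(s,a,b,t.sum(),p[t].mean(0).round(4),p[t].min(0).round(4),p[t].max(0).round(4))
E
```

```text
[ 0.63571539 -0.20788256  0.35400144] rim 704 ((0.6180723309516907, -0.19912582635879517), 0.048033710569143295)
handle 344 [ 0.55975134 -0.16876403  0.10473604] ang 2.683202616491938
scene 0.16 0.2 81 [ 0.6404 -0.2039  0.1875] [ 0.6316 -0.2162  0.1731] [ 0.6456 -0.1954  0.1995]
scene 0.21 0.235 52 [ 0.6374 -0.2051  0.223 ] [ 0.6308 -0.2124  0.2102] [ 0.6428 -0.2005  0.2349]
scene 0.25 0.3 110 [ 0.6377 -0.2053  0.2758] [ 0.6297 -0.2122  0.2501] [ 0.6424 -0.2004  0.2998]
scene 0.31 0.33 49 [ 0.6385 -0.2055  0.3204] [ 0.6318 -0.213   0.3101] [ 0.6438 -0.2     0.33  ]
top 0.16 0.2 31 [ 0.633  -0.197   0.1873] [ 0.6233 -0.2065  0.1728] [ 0.6437 -0.1933  0.1998]
top 0.21 0.235 22 [ 0.6335 -0.2012  0.2213] [ 0.6266 -0.2071  0.2103] [ 0.64   -0.1995  0.2349]
top 0.25 0.3 51 [ 0.6338 -0.201   0.2766] [ 0.6287 -0.2058  0.2534] [ 0.6402 -0.1987  0.2996]
top 0.31 0.33 18 [ 0.6339 -0.2008  0.3208] [ 0.6274 -0.2055  0.312 ] [ 0.6404 -0.1978  0.3298]
```

View pics/w3.png

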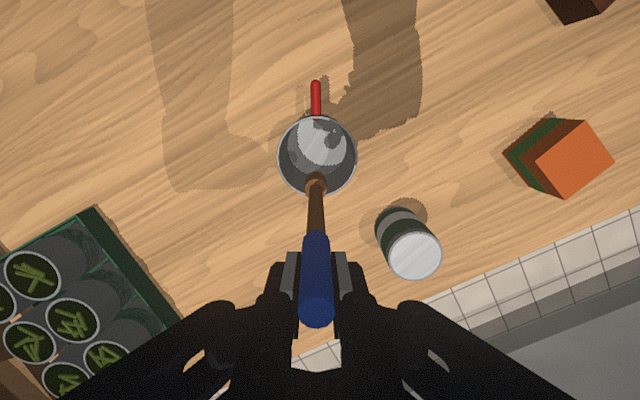

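The wrist view shows the foot at (315,185), over the pot mouth centred at (316,155) and on the side away from the handle at (316,97). The tamper is in line with the handle. Next I work out the lowering path.

```bash
cat > path.py <<'E'
from h import *
A=2.65; L=.181; u=np.array([np.cos(A),np.sin(A)]); c=np.array([.6185,-.1985])
def path(rows): # foot distance beyond axis, foot height, lean
    for f,z,t in rows:
        q=c-f*u+L*np.sin(t)*u; print(f,z,t,end=' '); go([*q,z+L*np.cos(t)],A,t)
E
python3 - <<'E'
from path import *
path([(.02,.14,0),(.02,.10,0),(.02,.07,0),(.02,.05,0),(.022,.04,.08),(.024,.034,.16),(.026,.03,.24),(.027,.028,.32),(.028,.027,.4)])
E
```

```text
0.02 0.14 0 d [-0.001  -0.0011  0.0356] w [-0.0017 -0.002   0.0017]
0.02 0.1 0 d [-0.0011 -0.0011  0.0756] w [-0.0017 -0.002   0.0017]
0.02 0.07 0 d [-0.0011 -0.001   0.1056] w [-0.0017 -0.002   0.0017]
0.02 0.05 0 d [-0.0012 -0.001   0.1256] w [-0.0017 -0.002   0.0017]
0.022 0.04 0.08 d [ 0.0113 -0.0009  0.1362] w [-0.0017 -0.082   0.0018]
0.024 0.034 0.16 d [ 0.0236 -0.0009  0.144 ] w [-0.0016 -0.162   0.0018]
0.026 0.03 0.24 d [ 0.0358 -0.0009  0.1509] w [-0.0015 -0.242   0.0019]
0.027 0.028 0.32 d [ 0.0487 -0.0008  0.1569] w [-0.0014 -0.322   0.002 ]
0.028 0.027 0.4 d [ 0.0612 -0.0008  0.163 ] w [-0.0014 -0.402   0.002 ]
```

{"fn": "move_arm", "kwargs": {"commands": [{"dx":-0.001,"dy":-0.001,"dz":0.036,"wx":-0.002,"wy":-0.002,"wz":0.002,"grip":0.008},{"dx":-0.001,"dy":-0.001,"dz":0.076,"wx":-0.002,"wy":-0.002,"wz":0.002,"grip":0.008},{"dx":-0.001,"dy":-0.001,"dz":0.106,"wx":-0.002,"wy":-0.002,"wz":0.002,"grip":0.008},{"dx":-0.001,"dy":-0.001,"dz":0.126,"wx":-0.002,"wy":-0.002,"wz":0.002,"grip":0.008},{"dx":0.011,"dy":-0.001,"dz":0.136,"wx":-0.002,"wy":-0.082,"wz":0.002,"grip":0.008},{"dx":0.0235,"dy":-0.001,"dz":0.144,"wx":-0.002,"wy":-0.162,"wz":0.002,"grip":0.008},{"dx":0.036,"dy":-0.001,"dz":0.151,"wx":-0.0015,"wy":-0.242,"wz":0.002,"grip":0.008},{"dx":0.0485,"dy":-0.001,"dz":0.157,"wx":-0.0015,"wy":-0.322,"wz":0.002,"grip":0.008},{"dx":0.061,"dy":-0.001,"dz":0.163,"wx":-0.0015,"wy":-0.402,"wz":0.002,"grip":0.008},{"dx":0.061,"dy":-0.001,"dz":0.163,"wx":-0.0015,"wy":-0.402,"wz":0.002,"grip":0.008},{"dx":0.061,"dy":-0.001,"dz":0.163,"wx":-0.0015,"wy":-0.402,"wz":0.002,"grip":0.008}]}}

```text
clock: 13.0
tool_pos: [0.5825, -0.1801, 0.1954]
ee_rot: [0.239, 0.95, -0.049, 0.194]
contact_force: [0.9, -0.2, 0.4]
finger_gap: 0.0147
grasp_force: 58.8
```

```bash
python3 - <<'E'
from path import *
s=robot.sense();print(s['contact_force'],s['moment'])
path([(.03,.024,.46),(.032,.02,.52),(.033,.017,.56),(.033,.015,.57),(.033,.013,.57),(.033,.011,.57)])
look('wrist','w4.png')
im,d,p,T,K=look('top'); 
x,y,z=p[...,0],p[...,1],p[...,2]
r=(np.hypot(x-.619,y+.198)<.056)&(z>.112)&(z<.125)
print('rim',r.sum(),cv2.minEnclosingCircle(p[r][:,:2].astype(np.float32)))
E
```

```text
[ 0.92449999 -0.18743456  0.42736989] [0.20057247 0.38302127 0.05292031]
0.03 0.024 0.46 d [0.0128 0.0008 0.0046] w [-0.0001 -0.0571 -0.0008]
0.032 0.02 0.52 d [0.0233 0.0007 0.01  ] w [-1.000e-04 -1.171e-01 -8.000e-04]
0.033 0.017 0.56 d [0.0307 0.0007 0.0141] w [-0.0002 -0.1571 -0.0008]
0.033 0.015 0.57 d [0.0333 0.0007 0.0163] w [-0.0002 -0.1671 -0.0008]
0.033 0.013 0.57 d [0.0341 0.0007 0.0181] w [-0.0002 -0.1671 -0.0008]
0.033 0.011 0.57 d [0.0349 0.0007 0.0199] w [-0.0002 -0.1671 -0.0008]
rim 164 ((0.6205133199691772, -0.19777131080627441), 0.04826381802558899)
```

View pics/w4.png

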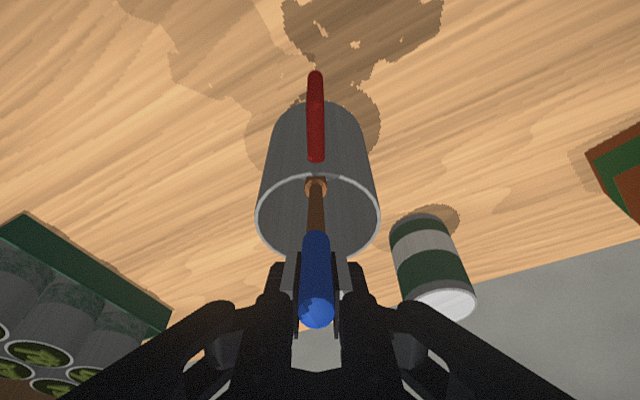

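The wrist view shows the tamper leaning over the handle-side rim at (316,175) with its foot inside the pot. It is centred on the handle at (316,115).

{"fn": "move_arm", "kwargs": {"commands": [{"dx":0.006,"dy":0.0005,"dz":0.002,"wx":0,"wy":-0.028,"wz":0,"grip":0.008},{"dx":0.013,"dy":0.0005,"dz":0.0045,"wx":0,"wy":-0.057,"wz":0,"grip":0.008},{"dx":0.018,"dy":0.0005,"dz":0.007,"wx":0,"wy":-0.087,"wz":0,"grip":0.008},{"dx":0.023,"dy":0.0005,"dz":0.01,"wx":0,"wy":-0.117,"wz":0,"grip":0.008},{"dx":0.0305,"dy":0.0005,"dz":0.014,"wx":0,"wy":-0.157,"wz":0,"grip":0.008},{"dx":0.0335,"dy":0.0005,"dz":0.0165,"wx":0,"wy":-0.167,"wz":0,"grip":0.008},{"dx":0.0335,"dy":0.0005,"dz":0.0165,"wx":0,"wy":-0.167,"wz":0,"grip":0.008},{"dx":0.0335,"dy":0.0005,"dz":0.0165,"wx":0,"wy":-0.167,"wz":0,"grip":0.008}]}}

```text
clock: 14.1
tool_pos: [0.561, -0.1688, 0.1665]
ee_rot: [0.235, 0.931, -0.068, 0.272]
contact_force: [0.0, -0.1, -1.9]
finger_gap: 0.0143
grasp_force: 58.8
```

```bash
python3 - <<'E'
from path import *
s=robot.sense();print(s['contact_force'],s['moment'],R.from_quat(s['ee_rot']).as_matrix()[:,2])
path([(.033,.013,.57),(.033,.011,.57),(.034,.01,.575)])
E
```

```text
[ 0.0141229  -0.09656057 -1.94337608] [0.26938452 0.47110795 0.06946757] [ 0.47400159 -0.25500222 -0.84279082]
0.033 0.013 0.57 d [0.0006 0.001  0.0009] w [-0.0011 -0.0017 -0.0018]
0.033 0.011 0.57 d [0.0016 0.001  0.0026] w [-0.0011 -0.0017 -0.0018]
0.034 0.01 0.575 d [0.0022 0.001  0.004 ] w [-0.0011 -0.0067 -0.0018]
```

{"fn": "move_arm", "kwargs": {"commands": [{"dx":0.0006,"dy":0.0007,"dz":0.001,"wx":0,"wy":-0.002,"wz":0,"grip":0.008},{"dx":0.0016,"dy":0.0007,"dz":0.0026,"wx":0,"wy":-0.002,"wz":0,"grip":0.008},{"dx":0.0022,"dy":0.0007,"dz":0.004,"wx":0,"wy":-0.005,"wz":0,"grip":0.008},{"dx":0.0022,"dy":0.0007,"dz":0.004,"wx":0,"wy":-0.005,"wz":0,"grip":0.008}]}}

```text
clock: 14.6
tool_pos: [0.5619, -0.1684, 0.1626]
ee_rot: [0.234, 0.93, -0.069, 0.276]
contact_force: [2.4, -1.3, 2.9]
finger_gap: 0.0143
grasp_force: 58.8
```

```bash
python3 - <<'E'
from path import *
s=robot.sense();print(s['contact_force'],s['moment'],s['tool_pos'])
path([(.034,.01,.575),(.034,.008,.575)])
im,d,p,T,K=look('top'); cv2.imwrite('pics/t5.png',cv2.resize(im[160:280,370:500],None,fx=4,fy=4,interpolation=2)[...,::-1])
im,d,p,T,K=look('scene'); cv2.imwrite('pics/s5.png',cv2.resize(im[120:270,110:270],None,fx=4,fy=4,interpolation=2)[...,::-1])
E
```

```text
[ 2.35396494 -1.29613103  2.92910337] [-0.23446431 -0.47126983  0.05228495] [ 0.56187517 -0.16837358  0.16261311]
0.034 0.01 0.575 d [0.0006 0.0002 0.0004] w [-0.0008  0.0013 -0.0018]
0.034 0.008 0.575 d [0.0017 0.0002 0.0021] w [-0.0008  0.0013 -0.0018]
```

View pics/s5.png

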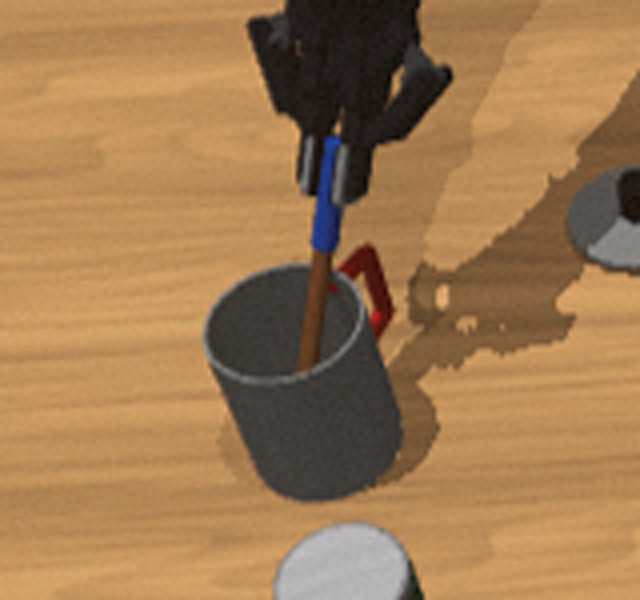

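The scene crop shows the tamper leaning across the handle-side rim at (325,262), its foot deep in the pot and the pot upright. The force reading is light contact from the rim, so I open the fingers gently.

{"fn": "move_arm", "kwargs": {"commands": [{"dx":0,"dy":0,"dz":0,"wx":0,"wy":0,"wz":0,"grip":0.014},{"dx":0,"dy":0,"dz":0,"wx":0,"wy":0,"wz":0,"grip":0.016},{"dx":0,"dy":0,"dz":0,"wx":0,"wy":0,"wz":0,"grip":0.018},{"dx":0,"dy":0,"dz":0,"wx":0,"wy":0,"wz":0,"grip":0.02},{"dx":0,"dy":0,"dz":0,"wx":0,"wy":0,"wz":0,"grip":0.025},{"dx":0,"dy":0,"dz":0,"wx":0,"wy":0,"wz":0,"grip":0.03},{"dx":0,"dy":0,"dz":0,"wx":0,"wy":0,"wz":0,"grip":0.035}], "grip_force": 20}}

```text
clock: 15.58
tool_pos: [0.5606, -0.1678, 0.1605]
ee_rot: [0.234, 0.93, -0.069, 0.274]
contact_force: [1.2, 0.4, -0.3]
finger_gap: 0.0347
grasp_force: 0.0
```

```bash
python3 - <<'E'
from path import *
s=robot.sense();print(s['contact_force'],s['grasp_force'])
im,d,p,T,K=look('wrist','w6.png')
E
```

```text
[ 1.16908987  0.39407172 -0.31527721] 0.0
```

View pics/w6.png

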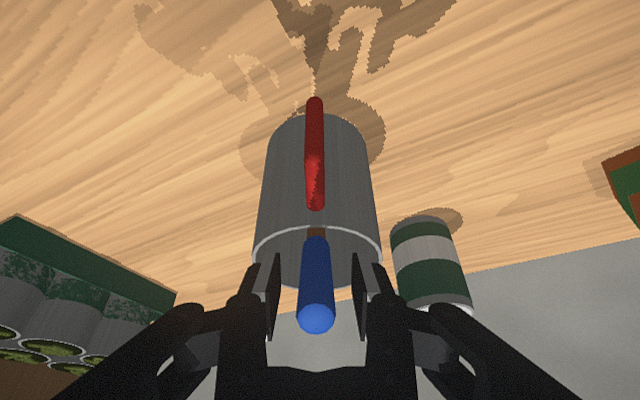

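The wrist view shows the fingers clear on both sides of the blue grip, whose end is at (316,318). The tamper leans in line with the handle. I back out along the tool axis.

{"fn": "move_arm", "kwargs": {"commands": [{"dx":0,"dy":0,"dz":0,"wx":0,"wy":0,"wz":0,"grip":0.045},{"dx":0,"dy":0,"dz":0,"wx":0,"wy":0,"wz":0,"grip":0.045},{"dx":0,"dy":0,"dz":-0.02,"wx":0,"wy":0,"wz":0,"grip":0.045},{"dx":0,"dy":0,"dz":-0.05,"wx":0,"wy":0,"wz":0,"grip":0.045},{"dx":0,"dy":0,"dz":-0.1,"wx":0,"wy":0,"wz":0,"grip":0.045},{"dx":0,"dy":0,"dz":-0.15,"wx":0,"wy":0,"wz":0,"grip":0.045},{"dx":0,"dy":0,"dz":-0.15,"wx":0,"wy":0,"wz":0,"grip":0.045},{"dx":0,"dy":0,"dz":-0.15,"wx":0,"wy":0,"wz":0,"grip":0.045}]}}

```text
clock: 16.62
tool_pos: [0.4891, -0.1293, 0.2867]
ee_rot: [0.234, 0.93, -0.069, 0.274]
contact_force: [-0.1, 0.4, -0.2]
finger_gap: 0.0446
grasp_force: 0.0
```

```bash
python3 - <<'E'
from path import *
im,d,p,T,K=look('scene')
cv2.imwrite('pics/s7.png',cv2.resize(im[100:290,90:330],None,fx=3,fy=3,interpolation=2)[...,::-1])
for n in('scene','top'):
    im,d,p,T,K=look(n); x,y,z=p[...,0],p[...,1],p[...,2]
    hsv=cv2.cvtColor(im,cv2.COLOR_RGB2HSV)
    g=(hsv[...,0]>100)&(hsv[...,0]<130)&(hsv[...,1]>130)&(z>.1)&(z<.24)&(np.hypot(x-.57,y+.17)<.09)
    q=p[g]; print('grip',len(q))
    if len(q)>8:
        m=q.mean(0); v=np.linalg.svd(q-m)[2][0]; v*=np.sign(v[2]); print(m.round(4),'lean',np.arccos(v[2]),'dir',np.arctan2(v[1],v[0]),'zmax',q[:,2].max(), 'potframe', -(m[:2]-c)@u, (m[:2]-c)@[-u[1],u[0]])
    r=(np.hypot(x-.619,y+.198)<.056)&(z>.112)&(z<.125)
    print('rim',r.sum(),cv2.minEnclosingCircle(p[r][:,:2].astype(np.float32)))
E
```

```text
grip 160
[ 0.565  -0.1667  0.1693] lean 0.5820354332174962 dir 2.6552473233602014 zmax 0.19867034548171802 potframe -0.06215066125831424 -0.0028392994617966703
rim 338 ((0.618772566318512, -0.19861474633216858), 0.050178173929452896)
grip 105
[ 0.5605 -0.1639  0.1755] lean 0.6479898402105797 dir 2.7295320682926874 zmax 0.19839432686697767 potframe -0.06749379037204119 -0.003087320523822372
rim 196 ((0.6203444600105286, -0.19774816930294037), 0.04839089512825012)
```

View pics/s7.png

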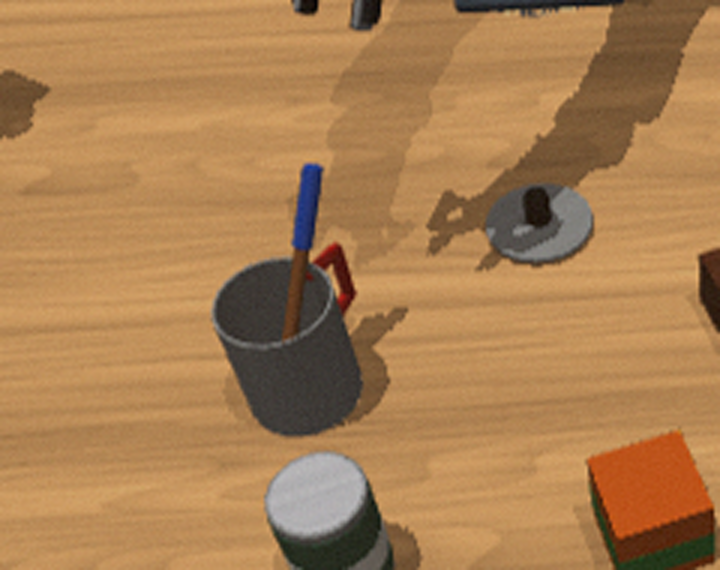

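The last scene crop shows the tamper at rest leaning about 0.58 rad over the handle side, crossing the rim at (300,258). The pot has not moved, the lid lies flat at (540,222), and the arm is clear.

```bash
python3 -c "
from cell import robot
print(robot.sign_off())"
```

```text
the job is handed in; nothing more can be done
None
```

I handed the job in. The last views show the lid flat on the bench, knob up, and the tamper leaning about 0.58 rad over the rim on the red-handle side; the pot has not moved and the arm is clear, but the sign-off gave no verdict.

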